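Pack the jar and stack the tote over it

ROBOT

A 7-joint arm with a two-finger parallel gripper is mounted at the origin on a cart in front of the work surface, level with it; the furniture and walls round the work are solid. World frame = base frame: x ahead of the robot, y to its left, z up, the work surface at z = 0. Lengths are in m, angles in rad, forces in N, time in s.
With the tool pointing down it reaches from about 0.35 to 0.9 m from the base axis. Payload 8.1 kg.
Tool frame: the origin (TCP) lies at the very end of the fingers, on their centre line; the grasp point (between the pads) lies 19 mm behind it (arm.tcp_to_grasp is the z of the grasp point in the tool frame, in m); z points along the fingers, y is the line along which they close (so a half turn about z gives the same grasp; the last joint's range is limited). The gripper opens to 92 mm and grips with 3 to 60 N. Pads are 19 mm wide; open, the fingers measure 130 mm over their backs; the gripper's body (75 mm by 190 mm) begins 47 mm behind the grasp point.
Start: joints at [1.107, 0.434, 0.025, 1.573, -0.012, 1.134, -0.075], TCP at [0.221, -0.585, 0.227] pointing down, gripper open.
Joint ranges: [-2.62, 2.62], [-0.44, 2.09], [-1.27, 1.32], [0.08, 2.57], [-1.32, 4.46], [0.12, 2], [-2.74, 2.74]. Speed limits (rad/s): [2.22, 2.22, 3.01, 3.01, 3.14, 3.14, 3.14].

INTERFACE

Orientations are given as a rotation vector (axis times angle).
In Python, from cell import readout, vision, sign_off, arm gives the robot as it stands. The module is installed in compiled form; this text tells all that it offers.
- The arm moves only by the shell command python3 -m creep 'ROWS' [FORCE]. ROWS is JSON, a list of rows, each a list of 5 numbers: the shift along the tool's x, y, z in units of 4 cm (1.0 is 4 cm), then the turn about the tool's z in units of 4 degrees (1.0 is 4 degrees), then the opening, from 0 (shut) to 1 (fully open). A call has 1 to 12 rows; each row shifts and turns the commanded pose from where the row before left it, along the tool's axes as they then stand; what a row does not reach is not made up. A row lasts 1/8 s, in which the tool goes at most 62.5 mm and 10.7 degrees, less where a joint would pass 70% of its speed; a pose out of reach is approached as far as the arm can. A call with a number of a shift or a turn outside -1 to 1 is refused whole. A call with a gripper value outside its range is refused whole. The fingers move at their own pace and stop on an object; FORCE is the grip in N (left out, the last holds). Time passes only in rows, so rows that do not move let the fingers close. It gives the time, the measured TCP pose, the force, the opening and the grip force at its end, in the units of the state.
- readout.observe(): the state, without advancing time (a new reading comes with each control period).
- vision.get_image(name): name is "scene" or "top" or "wrist"; returns a dict with "pixels" (384x512x3 uint8, blue, green, red), "z_map" (384x512 float32, m along the optical axis (not along the pixel's ray), 0 where there is no reading), "camera_matrix" (3x3 intrinsics, pixels), "position" and "rotation" of the camera in the world. Camera axes: x right, y up, looking along -z (the intrinsics and any distortion apply to the point x, -y, -z); pixel columns grow to the right and rows downward; lengths in m; the calibration is good to about 2 mm. A picture is of the moment at which its call begins.
- sign_off(): hands the job in; it is judged then, once.
The state is a dict: "clock": time; "joints": joint angles; "dq": joint speeds; "joint_efforts": joint torques, N m; "position": TCP position; "ee_rot": TCP orientation; "force": force on the tool from outside, world axes, zero at the start; "ft_torque": the same for the moment, N m; "width": opening from 0.0 (shut) to 1.0 (fully open); "gripper_force": force on a finger pad.
Only numpy, scipy, OpenCV 4.12 (cv2) and the standard library are available. Lean on these libraries where they do the work, as an engineer would, in place of code of your own. Each camera call takes 0.05 s, during which the arm holds its last target. There are 200 camera calls.

TASK

Stand the small amber jar upright on the floor of the tote that stands on the table. Then take the empty tote off the sloping drain rest and set it level on top of the other one, turned end for end from it (card holder over the end without one) so that it stacks on the ledges inside the rim instead of nesting down onto the jar. Set both down without dropping them, let go, and leave the other things on the table where they are.

Things in the scene. Friction and masses are not known exactly. Their poses are not given: they have to be found in the camera images.
- lower_tote: Grey plastic stack-nest tote standing loose on the table, its front facing any way. 174 mm long (its x), 70 mm wide (y), 82 mm high, 0.3 kg. Origin: centre of its underside, z up, +x toward its front end. Walls and floor are 2.5 mm; walls lean out 4 mm from foot to ledge. Clear inside: 130 x 54 mm at the floor, 168 x 64 mm at the rim.
- lower_tote_card (a point): Top middle of lower_tote's front rib (85.5 mm along its x, 75 mm up). At the front end (+x) one broad rib bulges out in the middle of the end wall and bears a card holder with a paper card; at the back end (-x) two ribs bulge out at the corners instead. The underside of the ribs are the feet.
- lower_tote_ledge (a point): Middle of lower_tote's back ledge (76.8 mm along its -x, 75 mm up). Beside or between the ribs the end walls stand 14 mm farther in and bear flat ledges 7 mm below the rim's top: one in the middle at the back, two in the corners at the front. A tote put on with the same facing nests down into it; turned end for end (+x over -x), its feet land on the ledges.
- lower_tote_rim (a point): Centre of lower_tote's mouth at the rim's top, 82 mm above its origin. The rim is an upright band, outside 174 x 70 mm, 3 mm thick, from 73 to 82 mm up. A tote stacked on the ledges sits inside this rim with about 2.5 mm of play each way, its origin 75 mm above lower_tote's origin.
- upper_tote: The second tote, empty, 0.2 kg, same shape and size as lower_tote (origin centre of underside, +x toward its card-holder end, z up through its mouth). It starts on drain_rest tilted 35 degrees, the card-holder end uphill, the back end against the rest's cleat.
- upper_tote_card (a point): The point of upper_tote that matches lower_tote_card: the top middle of its front rib, 85.5 mm along its x, 75 mm up.
- upper_tote_rim (a point): Centre of upper_tote's mouth at the rim's top, 82 mm from its origin along its z. The tote can be gripped across its 70 mm width at mid length on the upright rim band (73 to 82 mm up), fingers outside both long sides.
- amber_jar: Amber-brown closed jar with a black lid, 48 mm across, 60 mm high, 0.12 kg, standing on the table between the two totes; origin: centre of its underside, z up.
- drain_rest: Fixed plywood rest with a board sloping up at 35 degrees toward its own +x (away from the robot at yaw 0), 92 mm wide, about 145 mm deep and 130 mm high, with a low cleat 12 mm high along its lower edge; origin on the table near its middle.
- speckled_tin: Bystander: speckled tin with a brown lid, 62 mm across, 62 mm high; origin under its centre.
- block: Bystander: dark wooden block 64 x 115 x 52 mm; origin under its centre.
- clamp: Bystander: spring clamp lying flat, 76 x 154 x 20 mm; origin under its centre.
Not all that is in view belongs to the job. Leave any purple, turquoise or yellow look-alike of the amber_jar alone.

How it is judged:
By the outcome, as a careful person would: the job done as asked, in the order asked, and still so for the second after the job is handed in, with the robot touching nothing.
It also fails if it takes over 64 s, if anything falls off the work surface, if the arm or the gripper's body presses on something with over 40 N, if the wrist force passes 120 N, or if a joint passes its speed limit or range.

## Working session

There is one attempt and no reset: what is moved stays moved. The work goes in short steps, Python scripts to look and compute and a shell command to move; the robot and the scene stay as the last step left them, time stands still between calls to the robot, and variables do not carry over. Pictures are saved under pics/ and viewed, at most 13 in all, crops included, and the job is handed in when it is done.

```bash
mkdir -p pics; cat > h.py <<'E'
import numpy as np, cv2
from cell import readout, vision, arm
def grab(n):
    d=vision.get_image(n); np.savez(f'{n}.npz',**{k:np.array(v) for k,v in d.items()}); return d
def load(n): return dict(np.load(f'{n}.npz'))
def cloud(d):
    z=d['z_map'];K=d['camera_matrix'];h,w=z.shape
    u,v=np.meshgrid(np.arange(w),np.arange(h))
    p=np.stack([(u-K[0,2])/K[0,0]*z,-(v-K[1,2])/K[1,1]*z,-z],-1)
    return p@np.array(d['rotation']).T+d['position']
E
python3 - <<'E'
from h import *
s=readout.observe();print(s,arm.tcp_to_grasp)
for n in('scene','top'):
    d=grab(n);cv2.imwrite(f'pics/{n}0.png',d['pixels']);print(n,d['camera_matrix'],d['position'],d['rotation'],[k for k in d])
E
```

```text
{'clock': 0.0, 'joints': array([ 1.10743003,  0.43523266,  0.02498226,  1.57407142, -0.01158032,
        1.13394649, -0.07508122]), 'dq': array([-2.02522962e-05, -1.47926745e-03,  6.61426550e-04, -1.08192963e-03,
       -1.75581349e-03, -1.44800815e-03, -2.43428345e-04]), 'joint_efforts': array([ 1.35015085e-03, -6.67848444e+01,  9.86019373e-01, -3.14460611e+01,
       -6.02153759e-02,  4.29749815e-02,  1.45324602e-04]), 'position': array([ 0.22038778, -0.58434176,  0.22594898]), 'ee_rot': array([-3.08920651e+00, -5.63283210e-01,  6.71184100e-04]), 'force': array([ 0.19905471, -0.3664577 , -0.2769301 ]), 'ft_torque': array([ 0.00845543, -0.01763451, -0.05411904]), 'gripper_force': 0.0, 'width': 0.9983637203730822} -0.0188
scene [[467.54053911   0.         252.66111024]
 [  0.         467.54053911 183.03988051]
 [  0.           0.           1.        ]] [-0.06249697 -1.3938402   0.98439719] [ 1.05273928 -0.23143857 -0.39878198] ['pixels', 'z_map', 'camera_matrix', 'position', 'rotation']
top [[464.47162947   0.         258.40466533]
 [  0.         464.47162947 196.88551648]
 [  0.           0.           1.        ]] [0.44157654 0.00440568 1.65270078] [ 0.06284829 -0.08539823 -1.53929686] ['pixels', 'z_map', 'camera_matrix', 'position', 'rotation']
```

```bash
sed -i "s/np.array(d\['rotation'\]).T/cv2.Rodrigues(np.array(d['rotation'],float))[0].T/" h.py
```

```text
(no output)
```

View pics/scene0.png

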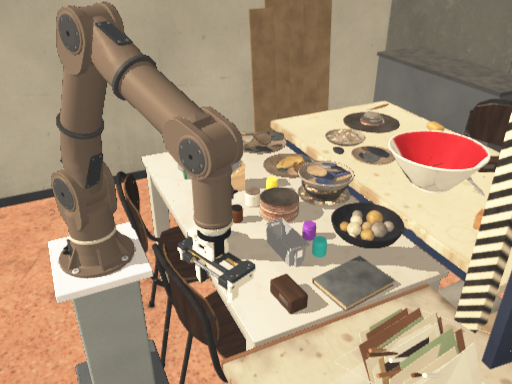

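View pics/top0.png

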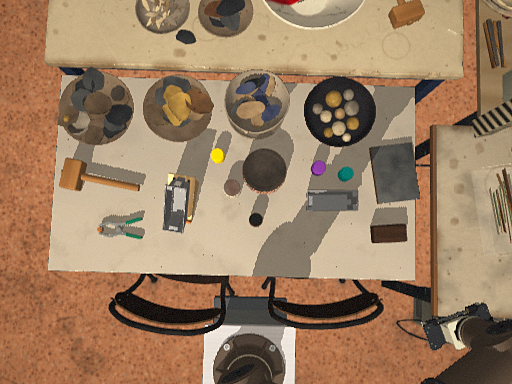

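The scene shows the lower tote at (285,243) and a dark amber jar with a black lid at (237,213). The top view shows these things:
- The lower tote is at (332,200), the upper tote on the rest at (180,203), and the clamp at (122,226).
- Jar candidates are the black lid (256,220), the brown-lidded tin (232,187), and the look-alikes in yellow (217,156), purple (318,168) and turquoise (346,173). By the description I choose (256,220), and I check it in a close crop.

```bash
python3 - <<'E'
from h import *
t=load('top');s=load('scene')
a=t['pixels'][145:240,150:370]; b=s['pixels'][165:275,220:340]
a=cv2.resize(a,None,fx=3.6,fy=3.6,interpolation=2); b=cv2.resize(b,None,fx=2.6,fy=2.6,interpolation=2)
c=np.zeros((600,800,3),np.uint8); a=a[:,:792];c[:a.shape[0],:a.shape[1]]=a[:600]
h=min(600-a.shape[0],b.shape[0]); c[a.shape[0]:a.shape[0]+h,:b.shape[1]]=b[:h]
cv2.imwrite('pics/crop1.png',c)
P=cloud(t)
for u,v in[(256,220),(232,187),(217,156),(318,168),(346,173),(265,170),(332,200),(390,233),(180,203),(122,226)]: print((u,v),P[v,u].round(3))
# highest points of lower tote: rim
for nm,(u0,u1,v0,v1) in dict(low=(300,365,185,215),up=(155,205,165,235),jar=(246,268,210,230)).items():
    Q=P[v0:v1,u0:u1].reshape(-1,3); R=Q[(Q[:,2]>.02)]; print(nm,np.percentile(R[:,2],[5,25,50,75,95,99]).round(3))
    if nm!='up':
        hi=R[R[:,2]>R[:,2].max()-.012]; r=cv2.minAreaRect(hi[:,:2].astype(np.float32)); print(r)
E
```

```text
(256, 220) [ 0.513 -0.01   0.061]
(232, 187) [0.624 0.075 0.068]
(217, 156) [0.731 0.131 0.063]
(318, 168) [ 0.701 -0.221  0.058]
(346, 173) [ 0.684 -0.316  0.07 ]
(265, 170) [ 0.685 -0.036  0.074]
(332, 200) [ 0.596 -0.281  0.002]
(390, 233) [ 0.483 -0.473  0.057]
(180, 203) [0.564 0.253 0.054]
(122, 226) [0.481 0.461 0.003]
low [0.023 0.048 0.074 0.08  0.086 1.653]
((0.4415765404701233, 0.00440568383783102), (0.0, 0.0), 0.0)
up [0.032 0.057 0.082 0.113 0.171 0.187]
jar [0.045 0.055 0.06  0.062 0.066 0.067]
((0.4415765404701233, 0.00440568383783102), (0.0, 0.0), 0.0)
```

View pics/crop1.png

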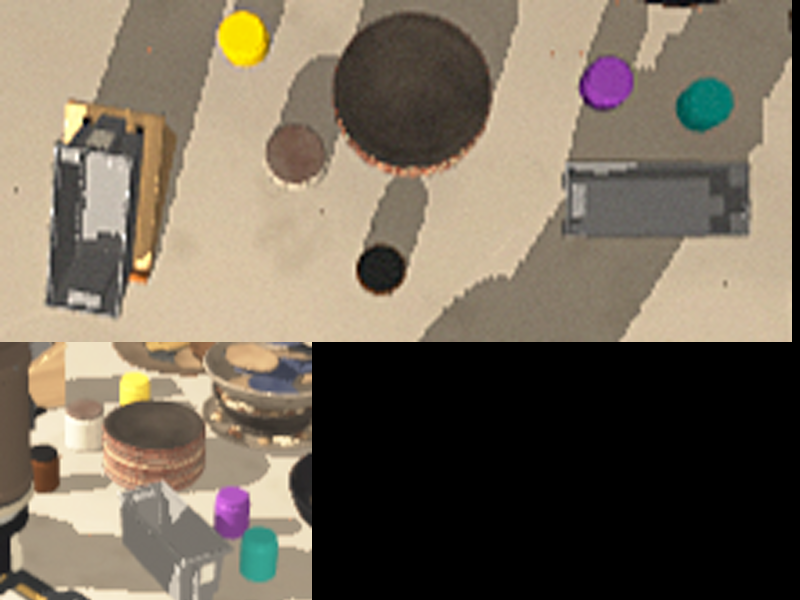

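The crop confirms that (381,268) is the reddish-amber jar with the black lid. The scene part of the crop shows a white card on the lower tote's end toward −y. The upper tote's card-holder end is uphill, toward +x.

```bash
cat >> h.py <<'E'
def ray(d,uv,z):
    uv=np.atleast_2d(np.array(uv,float));K=d['camera_matrix']
    r=np.stack([(uv[:,0]-K[0,2])/K[0,0],-(uv[:,1]-K[1,2])/K[1,1],-np.ones(len(uv))],-1)@cv2.Rodrigues(np.array(d['rotation'],float))[0].T
    p=np.array(d['position']);return p+r*((z-p[2])/r[:,2])[:,None]
def toolyaw(s):
    R=cv2.Rodrigues(np.array(s['ee_rot']))[0];return np.degrees(np.arctan2(R[1,0],R[0,0])),R
def goto(x,y,z,yaw):
    "units along tool axes, from current; turn first then shift (in new axes)"
    s=readout.observe();y0,R=toolyaw(s);p=np.array(s['position'])
    t=y0-yaw;c=np.radians(yaw);d=np.array([x,y,z])-p
    return dict(turn=round(t/4,2),after_turn=[round(v/.04,2) for v in(d@[np.cos(c),np.sin(c),0],d@[np.sin(c),-np.cos(c),0],-d[2])],at=p.round(4),yaw=round(y0,2))
E
python3 - <<'E'
from h import *
t=load('top');P=cloud(t);ok=t['z_map']>0;H=cv2.cvtColor(t['pixels'],cv2.COLOR_BGR2HSV)
def blob(m,u0,u1,v0,v1):
    k=np.zeros(m.shape,np.uint8);k[v0:v1,u0:u1]=m[v0:v1,u0:u1]
    n,l,st,c=cv2.connectedComponentsWithStats(k);i=1+np.argmax(st[1:,4]);v,u=np.nonzero(l==i);return np.stack([u,v],1)
j=blob(H[...,2]<60,245,268,210,232);(c,r)=cv2.minEnclosingCircle(j.astype(np.float32));print('jar',len(j),c,r,ray(t,c,.06).round(4), 2*r*(1.65-.06)/464)
q=blob(ok&(P[...,2]>.055)&(P[...,2]<.11),298,366,184,216)
w=ray(t,q,.08)[:,:2].astype(np.float32);print('low',cv2.minAreaRect(w),len(q))
q=blob(ok&(P[...,2]>.03)&(H[...,1]<60),155,205,165,235);w=P[q[:,1],q[:,0]]
print('up',len(q),w.min(0),w.max(0),cv2.minAreaRect(w[:,:2].astype(np.float32)))
print(goto(.513,-.01,.16,0))
E
```

```text
jar 124 (255.29786682128906, 219.2127685546875) 6.346987724304199 [[ 0.5161 -0.008   0.06  ]] 0.04349875207605032
low ((0.5903587341308594, -0.2684555649757385), (0.06507150083780289, 0.17417430877685547), 1.7506306171417236) 301
up 1167 [0.46424067 0.21632838 0.03001617] [0.64662472 0.30184154 0.18774443] ((0.5561785101890564, 0.25677061080932617), (0.07067613303661346, 0.1806706339120865), 81.72216796875)
{'turn': np.float64(5.17), 'after_turn': [np.float64(7.31), np.float64(-14.36), np.float64(1.65)], 'at': array([ 0.2204, -0.5843,  0.226 ]), 'yaw': np.float64(20.67)}
```

```bash
python3 -m creep '[[0.8,-1,0,0.86,0.8],[0.8,-1,0,0.86,0.8],[0.7,-1,0,0.86,0.8],[0.6,-1,0,0.86,0.8],[0.6,-1,0,0.86,0.8],[0.5,-1,0,0.86,0.8],[0.5,-1,0,0,0.8],[0.5,-1,0,0,0.8],[0.5,-1,0,0,0.8],[0.5,-1,0,0,0.8]]' 20; python3 -c "
from h import *
print(goto(.47,-.008,.2,0))"
```

```text
clock: 1.35
position: [0.406, -0.1541, 0.2266]
ee_rot: [3.142, 0.001, -0.0]
force: [0.8, -0.7, 0.5]
width: 0.8
gripper_force: 0.0
{'turn': np.float64(0.01), 'after_turn': [np.float64(1.6), np.float64(-3.65), np.float64(0.67)], 'at': array([ 0.406 , -0.1541,  0.2266]), 'yaw': np.float64(0.02)}
```

```bash
python3 -m creep '[[0.7,-0.9,0.2,0,0.8],[0.7,-0.9,0.2,0,0.8],[0.7,-0.9,0.1,0,0.8],[0.6,-0.9,0,0,0.8],[0,0,0,0,0.8]]'; python3 - <<'E'
from h import *
d=grab('wrist');cv2.imwrite('pics/w1.png',d['pixels']);print(d['position'],cv2.Rodrigues(d['rotation'])[0].round(2),d['camera_matrix'][0])
P=cloud(d);H=cv2.cvtColor(d['pixels'],cv2.COLOR_BGR2HSV)
m=((d['z_map']>0)&(P[...,2]>.053)&(P[...,2]<.068)&(np.hypot(P[...,0]-.516,P[...,1]+.008)<.04)).astype(np.uint8)
v,u=np.nonzero(m);
if len(u):
  c,r=cv2.minEnclosingCircle(np.stack([u,v],1).astype(np.float32));print(len(u),c,r,ray(d,c,.06),np.median(P[v,u],0))
E
```

```text
clock: 1.98
position: [0.5148, -0.0077, 0.2063]
ee_rot: [-3.14, -0.009, -0.0]
force: [-0.6, -1.4, -1.1]
width: 0.799
gripper_force: 0.0
[ 0.58250704 -0.00760356  0.36452407] [[ 0.01  0.97  0.25]
 [-1.    0.01  0.  ]
 [-0.   -0.25  0.97]] [284.3901645   0.        257.7657754]
1237 (258.20587158203125, 179.6764678955078) 19.93011474609375 [[ 0.51690499 -0.00803302  0.06      ]] [ 0.51681177 -0.00787025  0.06026111]
```

View pics/w1.png

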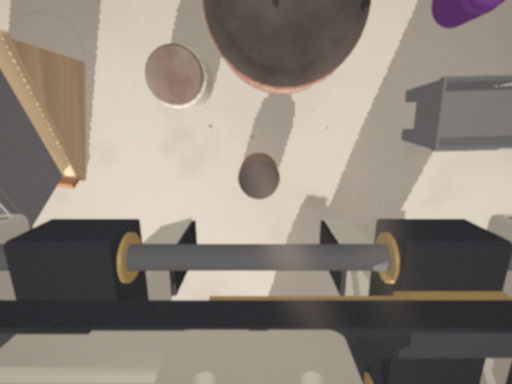

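The wrist view shows the jar lid at (258,179). Ray casting puts it at (0.517, -0.008), which agrees with the top view. I descend and grip.

```bash
python3 -m creep '[[0.05,0,0.9,0,0.8],[0,0,0.9,0,0.8],[0,0,0.9,0,0.8],[0,0,0.9,0,0.8],[0,0,0.8,0,0.8],[0,0,0,0,0.8],[0,0,0,0,0.2],[0,0,0,0,0.2],[0,0,0,0,0.2],[0,0,0,0,0.2]]' 25
```

```text
clock: 3.28
position: [0.5165, -0.0111, 0.0318]
ee_rot: [-3.141, -0.001, -0.003]
force: [-0.7, 0.6, 8.7]
width: 0.513
gripper_force: 25.0
```

```bash
python3 -m creep '[[0,0,-0.6,0,0.2],[0,0,-1,0,0.2],[0,0,-1,0,0.2],[0,0,-1,0,0.2],[0,0,0,0,0.2]]' 25; python3 -c "
from h import *
print(goto(.50,-.268,.17,0))"
```

```text
clock: 3.9
position: [0.5176, -0.0112, 0.1779]
ee_rot: [3.141, 0.001, 0.01]
force: [0.1, -0.5, -1.1]
width: 0.51
gripper_force: 25.0
{'turn': np.float64(0.01), 'after_turn': [np.float64(-0.44), np.float64(6.42), np.float64(0.2)], 'at': array([ 0.5176, -0.0112,  0.1779]), 'yaw': np.float64(0.02)}
```

```bash
python3 -m creep '[[-0.2,0.9,0,0,0.2],[-0.2,0.9,0,0,0.2],[0,0.9,0,0,0.2],[0,0.9,0,0,0.2],[0,0.9,0,0,0.2],[0,0.9,0,0,0.2],[0,0.9,0,0,0.2],[0,0,0,0,0.2],[0,0,0,0,0.2]]' 25; python3 - <<'E'
from h import *
d=grab('wrist');cv2.imwrite('pics/w2.png',d['pixels'])
P=cloud(d);k=(d['z_map']>0)&(abs(P[...,2]-.079)<.008)&(abs(P[...,0]-.59)<.08)&(abs(P[...,1]+.27)<.14)
v,u=np.nonzero(k);w=ray(d,np.stack([u,v],1),.081)[:,:2].astype(np.float32)
print(len(u),cv2.minAreaRect(w),w.min(0),w.max(0),u.min(),u.max(),v.min(),v.max(),np.median(P[k][:,2]))
E
```

```text
clock: 5.03
position: [0.4992, -0.2626, 0.1738]
ee_rot: [-3.141, -0.001, 0.002]
force: [-1.2, -0.1, -1.7]
width: 0.515
gripper_force: 25.0
5491 ((0.588595449924469, -0.26781049370765686), (0.06998832523822784, 0.17392335832118988), 1.8200870752334595) [ 0.55146664 -0.3557025 ] [ 0.6255968  -0.18000871] 156 371 42 136 0.0768265109462617
```

View pics/w2.png

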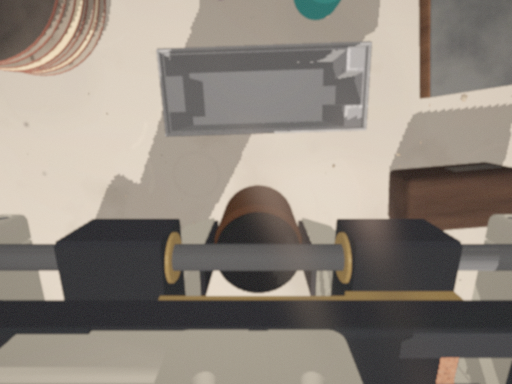

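The tote rect measures 70.0 x 173.9 mm, centred at (0.5886, -0.2678). Its rim spans pixels (156..371, 42..136). The light corner ledges at the right end, (352,60) and (352,112), confirm that the front points to -y, so the yaw is about -88.2°.

```bash
python3 -m creep '[[0.6,0.05,0,-0.45,0.2],[0.6,0.05,0,0,0.2],[0.6,0.05,0,0,0.2],[0.44,0.05,0,0,0.2],[0,0,0,0,0.2],[0,0,0,0,0.2]]' 25;python3 -c "
from h import *
print(goto(.5886,-.2678,.0345,1.8))"
```

```text
clock: 5.82
position: [0.5889, -0.2685, 0.1745]
ee_rot: [-3.141, -0.051, 0.001]
force: [0.3, 0.1, -0.8]
width: 0.513
gripper_force: 25.0
{'turn': np.float64(0.02), 'after_turn': [np.float64(-0.01), np.float64(-0.02), np.float64(3.5)], 'at': array([ 0.5889, -0.2685,  0.1745]), 'yaw': np.float64(1.88)}
```

```bash
python3 -m creep '[[0,-0.02,0.7,0,0.2],[0,0,0.7,0,0.2],[0,0,0.7,0,0.2],[0,0,0.5,0,0.2],[0,0,0.3,0,0.2],[0,0,0.2,0,0.2],[0,0,0.15,0,0.2],[0,0,0.1,0,0.2],[0,0,0.05,0,0.2],[0,0,0,0,0.2]]' 25
```

```text
clock: 7.08
position: [0.5896, -0.2685, 0.0388]
ee_rot: [3.141, 0.05, 0.0]
force: [-0.7, 0.3, -1.3]
width: 0.511
gripper_force: 25.0
```

```bash
python3 -m creep '[[0,0,0.04,0,0.2],[0,0,0.04,0,0.2],[0,0,0,0,0.2],[0,0,0,0,0.2]]' 25
```

```text
clock: 7.58
position: [0.5895, -0.2685, 0.0355]
ee_rot: [3.141, 0.05, 0.0]
force: [0.3, -0.3, -0.7]
width: 0.51
gripper_force: 25.0
```

```bash
python3 -m creep '[[0,0,0.03,0,0.2],[0,0,0.03,0,0.2],[0,0,0,0,0.2]]' 25
```

```text
clock: 7.95
position: [0.5897, -0.2685, 0.0344]
ee_rot: [3.141, 0.05, 0.001]
force: [-3.2, 1.7, 11.0]
width: 0.513
gripper_force: 25.0
```

Contact, so the jar stands on the floor. I open the gripper partway and rise.

```bash
python3 -m creep '[[0,0,-0.02,0,0.55],[0,0,0,0,0.6],[0,0,0,0,0.65],[0,0,0,0,0.7],[0,0,0,0,0.7],[0,0,-0.3,0,0.7],[0,0,-0.7,0,0.7],[0,0,-1,0,0.7],[0,0,-1,0,0.7],[-0.6,0,-1,0,0.7],[-0.9,0,-0.8,0,0.7],[-0.9,0,0,0,0.7]]' 25; python3 - <<'E'
from h import *
d=grab('wrist');cv2.imwrite('pics/w3.png',d['pixels'])
P=cloud(d);ok=d['z_map']>0;n=ok&(abs(P[...,0]-.59)<.08)&(abs(P[...,1]+.27)<.14)
def R(k,z):
    v,u=np.nonzero(k);w=ray(d,np.stack([u,v],1),z)[:,:2].astype(np.float32);print(len(u),cv2.minAreaRect(w))
R(n&(abs(P[...,2]-.080)<.006),.081)
j=n&(abs(P[...,2]-.062)<.005)&(abs(P[...,1]+.268)<.035)&(abs(P[...,0]-.59)<.026);R(j,.0625);print(np.median(P[j],0),P[j][:,2].std())
print(goto(.5,.257,.33,0))
E
```

```text
clock: 9.45
position: [0.4942, -0.272, 0.2297]
ee_rot: [3.138, 0.051, 0.008]
force: [0.1, 0.3, -0.1]
width: 0.706
gripper_force: 0.0
3195 ((0.5886189937591553, -0.2677888572216034), (0.06872756779193878, 0.17391610145568848), 1.8458776473999023)
1344 ((0.5889155864715576, -0.26819705963134766), (0.04215645045042038, 0.04249023646116257), 1.8777434825897217)
[ 0.58937304 -0.26829029  0.06270671] 0.0008984885474877368
{'turn': np.float64(0.42), 'after_turn': [np.float64(0.28), np.float64(-13.24), np.float64(-2.54)], 'at': array([ 0.4886, -0.2728,  0.2282]), 'yaw': np.float64(1.69)}
```

View pics/w3.png

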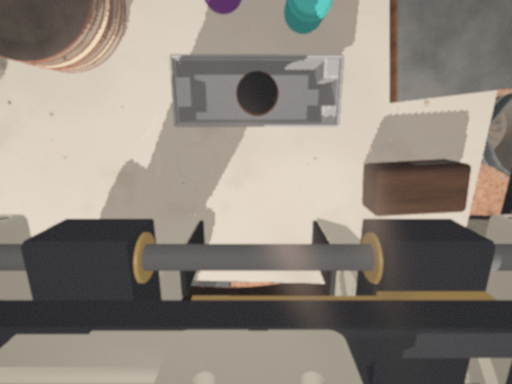

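The jar stands upright, with its lid flat at z 0.0627 at (257,93), and the lower tote has not moved. Next I look at the upper tote from above.

```bash
python3 -m creep '[[0,-0.5,-0.8,0.42,1],[0,-1,-0.6,0,1],[0,-1,-0.6,0,1],[0,-1,-0.4,0,1],[0,-1,0,0,1],[0,-1,0,0,1],[0,-1,0,0,1],[0,-1,0,0,1],[0,-1,0,0,1],[0,-1,0,0,1],[0,-1,0,0,1],[0,-1,0,0,1]]' 25 ; python3 -m creep '[[0,-1,0,0,1],[0,-0.6,0,0,1],[0,0,0,0,1],[0,0,0,0,1]]'; python3 - <<'E'
from h import *
d=grab('wrist');cv2.imwrite('pics/w4.png',cv2.resize(d['pixels'][:260],None,fx=1.5,fy=1.5));print(d['position'])
E
```

```text
clock: 11.0
position: [0.4916, 0.1897, 0.3227]
ee_rot: [3.142, 0.004, 0.001]
force: [1.0, -1.4, 0.1]
width: 0.999
gripper_force: 0.0
clock: 11.5
position: [0.4918, 0.2516, 0.3222]
ee_rot: [3.141, 0.003, 0.001]
force: [0.2, 0.3, 0.0]
width: 0.996
gripper_force: 0.0
[0.55946447 0.25189299 0.48042221]
```

View pics/w4.png

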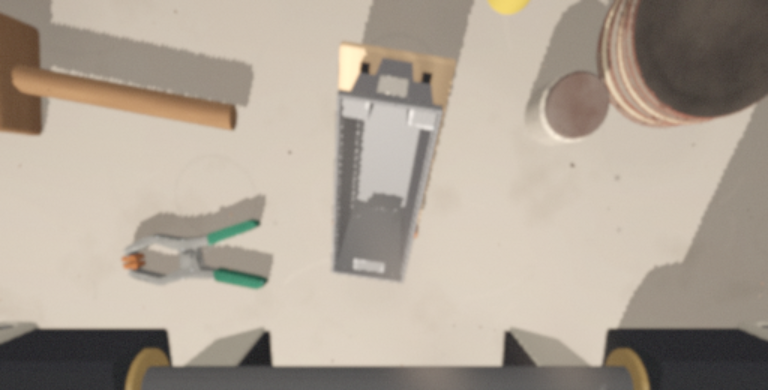

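The picture shows the upper tote's rim corners at about (340,94), (446,104), (404,281) and (333,271). Its card end is uphill at (393,82), and the rest is behind it. I fit the rim in 3D using the known 35° tilt.

```bash
cat > up.py <<'E'
from h import *
d=load('wrist');P=cloud(d);H=cv2.cvtColor(d['pixels'],cv2.COLOR_BGR2HSV)
k=(d['z_map']>0)&(P[...,2]>.05)&(H[...,1]<60)&(abs(P[...,0]-.56)<.12)&(abs(P[...,1]-.257)<.07)
k=k.astype(np.uint8);n,l,st,c=cv2.connectedComponentsWithStats(k);Q=P[l==1+np.argmax(st[1:,4])]
yaw=0
for i in range(4):
    c,s=np.cos(yaw),np.sin(yaw);t=np.radians(35)
    ex=np.array([c*np.cos(t),s*np.cos(t),np.sin(t)]);ey=np.array([-s,c,0]);ez=np.cross(ex,ey)
    L=Q@np.stack([ex,ey,ez],1);h=np.histogram(L[:,2],bins=np.arange(-.5,.5,.002))
    top=np.percentile(L[:,2],97);r=L[L[:,2]>top-.008]
    rc=cv2.minAreaRect(r[:,:2].astype(np.float32))
    a=rc[2] if rc[1][0]>rc[1][1] else rc[2]-90
    if a<-45:a+=90
    print(np.degrees(yaw).round(2),top.round(4),len(r),rc,a)
    yaw+=np.radians(a)/np.cos(t)*1.0 if i<3 else 0
x,y=rc[0];print('rim centre',(x*ex+y*ey+top*ez).round(4),'yaw',np.degrees(yaw))
# plane check: fit of rim pts
rr=r-r.mean(0);print('residual tilt',np.degrees(np.linalg.lstsq(rr[:,:2],rr[:,2],rcond=None)[0]))
cs=[(340,94),(446,104),(404,281),(333,271)]
K=[]
for u,v in cs:
    u/=1.5;v/=1.5;p=np.array(d['position']);q=ray(d,(u,v),0)[0]-p;K.append(p+q*((top-p@ez)/(q@ez)))
K=np.array(K);print(K.round(4),np.linalg.norm(np.roll(K,-1,0)-K,axis=1),K.mean(0))
E
python3 up.py
```

```text
0.0 0.0638 21714 ((0.6627775430679321, 0.24069955945014954), (0.1238720566034317, 0.05082723870873451), 64.61441040039062) 64.61441040039062
78.88 0.1792 7817 ((0.4866136312484741, -0.4557732045650482), (0.04263506457209587, 0.04817763343453407), 8.060020446777344) 8.060020446777344
88.72 0.2274 7587 ((0.41852742433547974, -0.501133918762207), (0.04728012531995773, 0.04237903654575348), 88.4056625366211) 88.4056625366211
196.64 0.6896 14273 ((-0.21885798871517181, -0.11549539864063263), (0.07935309410095215, 0.012374399229884148), 70.95433044433594) 70.95433044433594
rim centre [0.5176 0.2753 0.4393] yaw 196.642484758252
residual tilt [ 51.64352994 -18.21752195]
[[0.5724 0.2594 0.4058]
 [0.5702 0.2428 0.4106]
 [0.5461 0.2495 0.4254]
 [0.5469 0.2592 0.4229]] [0.01738391 0.0290791  0.01003942 0.03073257] [0.55888002 0.25272584 0.41617775]
```

```bash
sed -i 's/(P\[...,2\]>.05)/(P[...,2]>.05)\&(P[...,2]<.24)/; s/^yaw=0/yaw=np.radians(-8)/; s/if a<-45:a+=90/a=(a+45)%90-45/' up.py; python3 up.py
```

```text
-8.0 -0.174 2055 ((0.48139503598213196, 0.33260226249694824), (0.07004911452531815, 0.17494098842144012), 89.69808959960938) -0.301910400390625
-8.37 -0.1728 2053 ((0.47963374853134155, 0.33578482270240784), (0.07005555182695389, 0.17493993043899536), 89.99681854248047) -0.00318145751953125
-8.37 -0.1728 2053 ((0.47961515188217163, 0.3358182907104492), (0.07005563378334045, 0.17493991553783417), 89.99996185302734) -3.814697265625e-05
-8.37 -0.1728 2053 ((0.47961491346359253, 0.33581870794296265), (0.17493994534015656, 0.07005561888217926), 3.314412242616527e-05) 3.314412242616527e-05
rim centre [0.5356 0.2606 0.1336] yaw -8.372494956229598
residual tilt [0.05251694 0.0146343 ]
[[0.6108 0.2817 0.1835]
 [0.6046 0.2137 0.1861]
 [0.4636 0.2348 0.0863]
 [0.4731 0.302  0.086 ]] [0.06836325 0.17412676 0.06791748 0.16996868] [0.53803655 0.25803436 0.13549328]
```

The fit is consistent: the rim is 70 x 175 mm, centred at (0.5356, 0.2606, 0.1336), with yaw -8.4°. I go in.

```bash
python3 -m creep '[[0.3,0,0.5,1,1],[0.4,-0.1,1,1,1],[0.4,-0.1,1,0.1,1],[0,0,0,0,1],[0,0,0,0,1]]' 20;python3 -c "
from h import *
print(goto(.538,.260,.111,-8.4),readout.observe()['joints'].round(2))"
```

```text
clock: 12.18
position: [0.5364, 0.2571, 0.2234]
ee_rot: [-3.133, 0.227, -0.001]
force: [-0.1, 0.3, 0.9]
width: 0.999
gripper_force: 0.0
{'turn': np.float64(0.03), 'after_turn': [np.float64(0.03), np.float64(-0.08), np.float64(2.81)], 'at': array([0.5364, 0.2571, 0.2234]), 'yaw': np.float64(-8.28)} [-0.22  0.43 -0.46  1.63  0.21  1.13 -2.44]
```

```bash
python3 -m creep '[[0.03,-0.08,0.8,0.03,1],[0,0,0.8,0,1],[0,0,0.7,0,1],[0,0,0.5,0,1],[0,0,0,0,1],[0,0,0,0,0.6],[0,0,0,0,0.6],[0,0,0,0,0.6]]' 12
```

```text
clock: 13.18
position: [0.5384, 0.2604, 0.111]
ee_rot: [-3.133, 0.229, -0.002]
force: [-2.1, -1.0, 5.9]
width: 0.763
gripper_force: 12.0
```

```bash
python3 -m creep '[[0,0,-0.2,0,0.6],[0,0,-0.4,0,0.6],[0,0,-0.6,0,0.6],[0,0,-1,0,0.6],[0,0,-1,0,0.6],[0,0,-1,0,0.6],[0,0,-0.6,0,0.6],[0,0,0,0,0.6],[0,0,0,0,0.6]]' 12; python3 - <<'E'
from h import *
d=grab('scene');cv2.imwrite('pics/s5.png',cv2.resize(d['pixels'][120:270,160:360],None,fx=4,fy=4,interpolation=2))
E
```

```text
clock: 14.3
position: [0.5374, 0.2598, 0.301]
ee_rot: [3.132, -0.229, -0.002]
force: [-0.4, -0.4, -2.6]
width: 0.764
gripper_force: 12.0
```

View pics/s5.png

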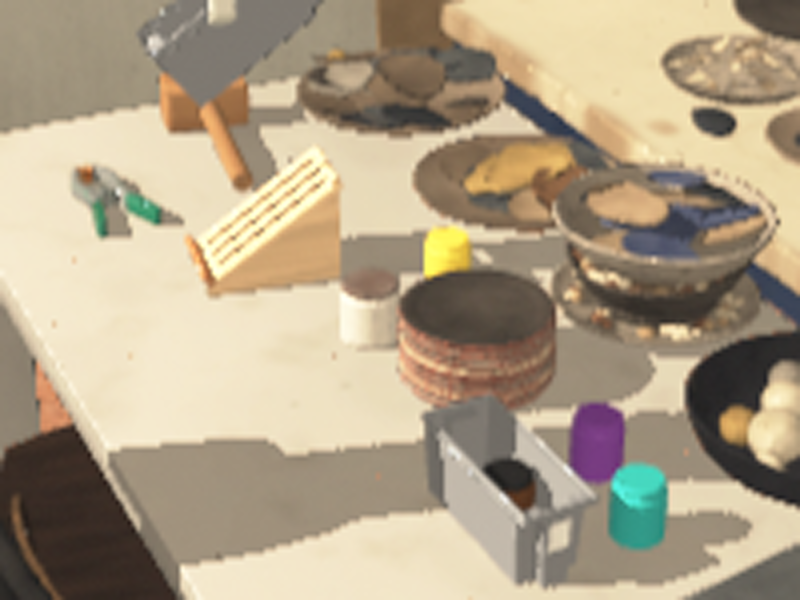

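The tote is held but still tilted (top left of the crop), so the pads do not let it swing. I will settle it level on a free patch of table near (0.45, 0.01), regrip it there, then stack. I turn it on the way.

```bash
python3 -m creep '[[-0.08,0.28,0,-1,0.6],[-0.1,0.28,0,-1,0.6],[-0.12,0.28,0,-1,0.6],[-0.14,0.27,0,-1,0.6],[-0.15,0.26,0,-1,0.6],[-0.17,0.25,0,-1,0.6],[-0.19,0.24,0,-1,0.6],[-0.2,0.22,0,-1,0.6],[-0.22,0.21,0,-1,0.6],[-0.23,0.2,0,-1,0.6],[-0.25,0.18,0,-1,0.6],[-0.26,0.16,0,-1,0.6]]' 12;python3 -m creep '[[-0.27,0.14,0.1,-1,0.6],[-0.28,0.12,0.1,-1,0.6],[-0.29,0.1,0.1,-1,0.6],[-0.3,0.08,0.2,-1,0.6],[-0.3,0.06,0.3,-1,0.6],[-0.3,0.04,0.3,-1,0.6],[-0.3,0.02,0.3,-1,0.6],[-0.3,0,0.3,-1,0.6],[-0.3,-0.02,0.3,-1,0.6],[-0.3,-0.04,0.3,-1,0.6],[-0.3,-0.06,0.3,-1,0.6],[-0.3,-0.08,0.3,-1,0.6]]' 12; python3 -c "
from h import *
print(goto(.45,.01,.1,90),readout.observe()['joints'].round(2))"
```

```text
clock: 15.85
position: [0.4806, 0.1259, 0.3006]
ee_rot: [-2.954, -1.068, 0.004]
force: [-0.4, 0.1, -1.5]
width: 0.762
gripper_force: 12.0
clock: 17.35
position: [0.4242, -0.0088, 0.1846]
ee_rot: [-2.263, -2.177, 0.002]
force: [-0.2, 0.6, -1.6]
width: 0.759
gripper_force: 12.0
{'turn': np.float64(-0.56), 'after_turn': [np.float64(0.47), np.float64(0.65), np.float64(2.11)], 'at': array([ 0.4242, -0.0088,  0.1846]), 'yaw': np.float64(87.77)} [ 0.47  0.23 -0.66  2.05  0.17  0.92 -0.32]
```

```bash
python3 -m creep '[[0.2,0.3,0.5,-1,0.6],[0.2,0.3,0.7,0,0.6],[0,0,0.7,0,0.6],[0,0,0.4,0,0.6],[0,0,0,0,0.6]]' 8; python3 -m creep '[[0,0,0.1,0,0.6],[0,0,0.1,0,0.6],[0,0,0.1,0,0.6],[0,0,0.1,0,0.6],[0,0,0.1,0,0.6],[0,0,0,0,0.6]]' 6
```

```text
clock: 17.98
position: [0.4483, 0.0074, 0.093]
ee_rot: [-2.188, -2.252, 0.003]
force: [-0.1, 0.3, -2.4]
width: 0.76
gripper_force: 8.0
clock: 18.73
position: [0.4506, 0.0081, 0.0751]
ee_rot: [2.188, 2.252, 0.004]
force: [-1.4, 2.3, 3.1]
width: 0.763
gripper_force: 6.0
```

```bash
python3 -m creep '[[0,0,0.08,0,0.6],[0,0,0.08,0,0.6],[0,0,0.08,0,0.6],[0,0,0.06,0,0.6],[0,0,0.06,0,0.6],[0,0,0,0,0.6],[0,0,0,0,0.6]]' 4
```

```text
clock: 19.6
position: [0.4504, 0.0079, 0.0604]
ee_rot: [2.189, 2.252, 0.003]
force: [-0.4, 1.6, 6.0]
width: 0.759
gripper_force: 4.0
```

```bash
python3 -m creep '[[0,0,0,0,0.8],[0,0,0,0,1],[0,0,0,0,1],[0,0,-0.5,0,1],[0,0,-1,0,1],[-0.7,0,-1,0,1],[-0.9,0,-1,0,1],[-0.9,0,-0.3,0,1],[0,0,0,0,1],[0,0,0,0,1]]' 4; python3 - <<'E'
from h import *
d=grab('wrist');cv2.imwrite('pics/w6.png',d['pixels'])
P=cloud(d);ok=(d['z_map']>0)&(abs(P[...,0]-.45)<.07)&(abs(P[...,1]-.01)<.13)
k=ok&(abs(P[...,2]-.080)<.006)
v,u=np.nonzero(k);w=ray(d,np.stack([u,v],1),.081)[:,:2].astype(np.float32);print(len(u),cv2.minAreaRect(w))
q=P[k];rr=q-q.mean(0);print('tilt',np.degrees(np.linalg.lstsq(rr[:,:2],rr[:,2],rcond=None)[0]),np.median(q[:,2]))
print(goto(.45,.01,.2,91.8))
E
```

```text
clock: 20.85
position: [0.4518, -0.092, 0.2112]
ee_rot: [-2.189, -2.252, 0.0]
force: [0.9, 0.3, -0.1]
width: 0.998
gripper_force: 0.0
1829 ((0.4488588571548462, 0.02867320366203785), (0.06996945291757584, 0.09705030173063278), 1.5689454078674316)
tilt [0.04881657 1.26056773] 0.08034709751392916
{'turn': np.float64(-0.03), 'after_turn': [np.float64(2.54), np.float64(0.04), np.float64(0.28)], 'at': array([ 0.4517, -0.0915,  0.211 ]), 'yaw': np.float64(91.69)}
```

View pics/w6.png

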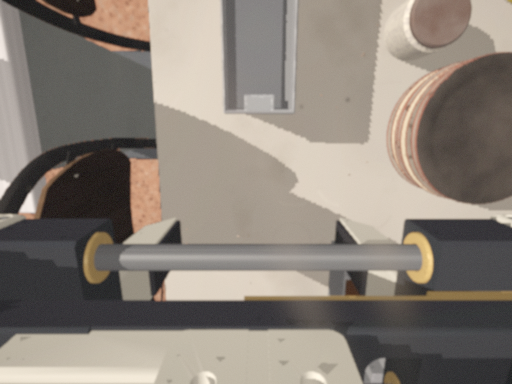

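The rim is cut off at the top of the frame. The back end's edge is at row 110, with its middle ledge at (259,102). I move forward for a full view.

```bash
python3 -m creep '[[0.7,0,-0.5,0,1],[0.5,0,-0.5,0,1],[0,0,0,0,1],[0,0,0,0,1]]'; python3 - <<'E'
from h import *
d=grab('wrist')
P=cloud(d);ok=(d['z_map']>0)&(abs(P[...,0]-.45)<.07)&(abs(P[...,1]-.01)<.15)
k=ok&(abs(P[...,2]-.081)<.008)
v,u=np.nonzero(k);w=ray(d,np.stack([u,v],1),.081)[:,:2].astype(np.float32);print(len(u),cv2.minAreaRect(w),v.min(),v.max())
q=P[k];
for y0 in np.arange(-.1,.12,.02):
    z=q[abs(q[:,1]-y0)<.01][:,2]; print(round(y0,2),len(z),z.mean().round(4) if len(z) else '')
E
```

```text
clock: 21.4
position: [0.4503, -0.0448, 0.2506]
ee_rot: [-2.189, -2.253, 0.002]
force: [-0.1, -0.1, -0.1]
width: 0.999
gripper_force: 0.0
2149 ((0.44801098108291626, 0.05912638455629349), (0.0699687972664833, 0.1581154763698578), 1.5369399785995483) 0 156
-0.1 0 
-0.08 0 
-0.06 0 
-0.04 0 
-0.02 420 0.0786
0.0 321 0.0775
0.02 152 0.0798
0.04 177 0.0795
0.06 167 0.0799
0.08 190 0.0797
0.1 194 0.0796
```

```bash
python3 -m creep '[[0.7,0,-0.5,0,1],[0.5,0,-0.5,0,1],[0,0,0,0,1],[0,0,0,0,1]]'; python3 - <<'E'
from h import *
d=grab('wrist');cv2.imwrite('pics/w7.png',d['pixels'])
P=cloud(d);ok=(d['z_map']>0)&(abs(P[...,0]-.45)<.06)&(abs(P[...,1]-.05)<.17)
k=ok&(abs(P[...,2]-.081)<.005)
v,u=np.nonzero(k);w=ray(d,np.stack([u,v],1),.081)[:,:2].astype(np.float32);print(len(u),cv2.minAreaRect(w),v.min(),v.max())
r=cv2.minAreaRect(w);print(goto(*r[0],.14,90+r[2]))
E
```

```text
clock: 21.95
position: [0.449, 0.002, 0.2903]
ee_rot: [-2.191, -2.251, 0.003]
force: [-0.9, -0.3, -0.3]
width: 1.003
gripper_force: 0.0
1316 ((0.4477502405643463, 0.06694034487009048), (0.06994891911745071, 0.1729569137096405), 1.5425326824188232) 44 187
{'turn': np.float64(-0.0), 'after_turn': [np.float64(1.63), np.float64(0.01), np.float64(3.76)], 'at': array([0.4489, 0.0019, 0.2902]), 'yaw': np.float64(91.53)}
```

View pics/w7.png

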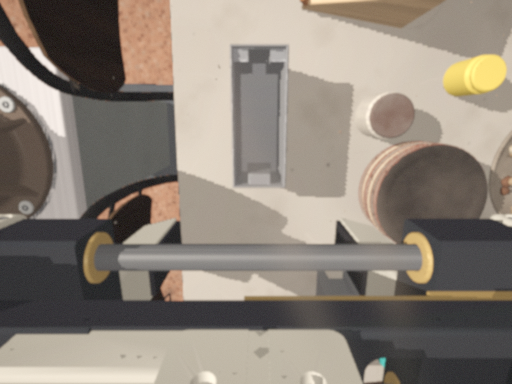

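The whole tote is visible (rows 44–187) and level, centred at (0.4478, 0.0669) with yaw 91.5°. Its middle back ledge is at (259,178), so the card end points to +y. I regrip at mid length.

```bash
python3 -m creep '[[0.8,0,0.6,0,1],[0.83,0.01,1,0,1],[0,0,1,0,1],[0,0,0.8,0,1],[0,0,0.8,0,1],[0,0,0.8,0,1],[0,0,0.5,0,1],[0,0,0.29,0,1],[0,0,0,0,1]]'; python3 -c "
from h import *
print(goto(.4478,.0669,.059,91.5))"
```

```text
clock: 23.12
position: [0.4474, 0.0681, 0.0592]
ee_rot: [-2.189, -2.251, 0.002]
force: [-0.7, 0.5, 0.9]
width: 1.002
gripper_force: 0.0
{'turn': np.float64(0.02), 'after_turn': [np.float64(-0.03), np.float64(0.01), np.float64(0.0)], 'at': array([0.4474, 0.0681, 0.0592]), 'yaw': np.float64(91.6)}
```

```bash
python3 -m creep '[[0,0,0,0,0.6],[0,0,0,0,0.6],[0,0,0,0,0.6],[0,0,-0.3,0,0.6],[0,0,-0.8,0,0.6],[0,0,-1,0,0.6],[0,0,-1,0,0.6],[0,0,-0.8,0,0.6],[0,0,0,0,0.6]]' 25; python3 - <<'E'
from h import *
d=grab('wrist');P=cloud(d);z=readout.observe();print(z['position'],z['width'],toolyaw(z)[0])
# rim visible part of the held tote
ok=(d['z_map']>0)&(abs(P[...,0]-z['position'][0])<.05)&(P[...,1]-z['position'][1]>.02)&(P[...,1]-z['position'][1]<.1)&(P[...,2]>.19)&(P[...,2]<.25)
q=P[ok];
for y0 in np.arange(.02,.1,.01):
    s=q[abs(q[:,1]-z['position'][1]-y0)<.005][:,2]; print(y0.round(2),len(s),np.percentile(s,90).round(4) if len(s) else '')
print(goto(.5886,-.2678,.19,91.8))
E
```

```text
clock: 24.25
position: [0.4492, 0.0692, 0.2186]
ee_rot: [2.187, 2.25, 0.005]
force: [-0.5, 0.1, -2.5]
width: 0.76
gripper_force: 25.0
[0.44830161 0.06872718 0.21695072] 0.7574543718060424 91.61425573541332
0.02 472 0.2403
0.03 966 0.2403
0.04 1022 0.2403
0.05 1068 0.2403
0.06 1132 0.2404
0.07 2264 0.2396
0.08 3522 0.2405
0.09 233 0.2409
{'turn': np.float64(-0.05), 'after_turn': [np.float64(-8.52), np.float64(3.24), np.float64(0.67)], 'at': array([0.4483, 0.0687, 0.217 ]), 'yaw': np.float64(91.61)}
```

The held tote is level, with the rim at a constant 0.240. I carry it over.

```bash
python3 -m creep '[[-0.5,0.2,0,-0.05,0.6],[-0.9,0.35,0,0,0.6],[-0.9,0.35,0,0,0.6],[-0.9,0.35,0,0,0.6],[-0.9,0.35,0,0,0.6],[-0.9,0.35,0,0,0.6],[-0.9,0.35,0,0,0.6],[-0.9,0.35,0,0,0.6],[-0.9,0.35,0,0,0.6],[-0.6,0.25,0,0,0.6],[0,0,0,0,0.6],[0,0,0,0,0.6]]' 25; python3 - <<'E'
from h import *
print(goto(.5886,-.2667,.1555,91.8))
d=grab('wrist');P=cloud(d);z=readout.observe();p=z['position']
ok=(d['z_map']>0)&(abs(P[...,0]-p[0])<.06)&(P[...,1]-p[1]>.01)&(P[...,1]-p[1]<.12)&(abs(P[...,2]-p[2]-.022)<.006)
v,u=np.nonzero(ok);w=ray(d,np.stack([u,v],1),p[2]+.0225)[:,:2].astype(np.float32);print(len(u),cv2.minAreaRect(w),w[:,1].max()-p[1])
E
```

```text
clock: 25.8
position: [0.5878, -0.2578, 0.2147]
ee_rot: [-2.183, -2.256, 0.0]
force: [-0.4, 0.4, -2.3]
width: 0.761
gripper_force: 25.0
{'turn': np.float64(0.02), 'after_turn': [np.float64(-0.22), np.float64(0.01), np.float64(1.48)], 'at': array([ 0.5878, -0.2578,  0.2147]), 'yaw': np.float64(91.89)}
3954 ((0.5957062840461731, -0.21158891916275024), (0.08799413591623306, 0.07792499661445618), 1.8813871145248413) 0.08563471053753208
```

```bash
python3 -m creep '[[-0.11,0.01,0.4,0.02,0.6],[-0.11,0,0.5,0,0.6],[0,0,0.5,0,0.6],[0,0,0.3,0,0.6],[0,0,0,0,0.6],[0,0,0,0,0.6]]' 25; python3 -c "
from h import *
print(goto(.5886,-.2667,.1337,91.8))"
```

```text
clock: 26.6
position: [0.5895, -0.2678, 0.1484]
ee_rot: [2.187, 2.255, 0.001]
force: [-0.5, 0.3, -2.2]
width: 0.76
gripper_force: 25.0
{'turn': np.float64(-0.01), 'after_turn': [np.float64(0.03), np.float64(-0.02), np.float64(0.37)], 'at': array([ 0.5895, -0.2678,  0.1484]), 'yaw': np.float64(91.76)}
```

```bash
python3 -m creep '[[0.03,-0.02,0.08,-0.01,0.6],[0,0,0.06,0,0.6],[0,0,0.06,0,0.6],[0,0,0.04,0,0.6],[0,0,0.03,0,0.6],[0,0,0,0,0.6],[0,0,0,0,0.6]]' 25; python3 -c "
from h import *
print(goto(.5886,-.2667,.1337,91.8))"
```

```text
clock: 27.48
position: [0.5884, -0.2667, 0.1372]
ee_rot: [2.186, 2.256, 0.0]
force: [0.9, -0.2, -2.7]
width: 0.761
gripper_force: 25.0
{'turn': np.float64(-0.0), 'after_turn': [np.float64(-0.0), np.float64(0.01), np.float64(0.09)], 'at': array([ 0.5884, -0.2667,  0.1372]), 'yaw': np.float64(91.79)}
```

No contact, and the feet are already inside the rim. I continue gently.

```bash
python3 -m creep '[[0,0,0.03,0,0.6],[0,0,0.03,0,0.6],[0,0,0.02,0,0.6],[0,0,0.02,0,0.6],[0,0,0,0,0.6],[0,0,0,0,0.6]]' 25
```

```text
clock: 28.22
position: [0.5886, -0.2668, 0.1355]
ee_rot: [2.185, 2.254, -0.0]
force: [-5.8, 2.0, 17.6]
width: 0.759
gripper_force: 25.0
```

```bash
python3 -m creep '[[0,0,-0.03,0,0.6],[0,0,0,0,0.6]]' 12; python3 - <<'E'
from h import *
d=grab('wrist');P=cloud(d);p=readout.observe()['position'];f=readout.observe()['force'];print(p,f)
ok=(d['z_map']>0)&(abs(P[...,0]-p[0])<.05)&(P[...,1]-p[1]>.02)&(P[...,1]-p[1]<.1)&(abs(P[...,2]-.157)<.008)
q=P[ok];rr=q-q.mean(0)
for y0 in np.arange(.02,.1,.01):
    s=q[abs(q[:,1]-p[1]-y0)<.005][:,2]; print(y0.round(2),len(s),np.percentile(s,90).round(4) if len(s) else '')
for x0 in(-.035,.035):
    s=q[abs(q[:,0]-p[0]-x0)<.006][:,2];print(x0,np.percentile(s,90))
E
```

```text
clock: 28.48
position: [0.5887, -0.2667, 0.1355]
ee_rot: [2.186, 2.255, 0.0]
force: [-2.4, 0.8, 8.7]
width: 0.759
gripper_force: 12.0
[ 0.58865389 -0.2666962   0.13549328] [-3.00688958  0.81064036  8.79757222]
0.02 203 0.1575
0.03 419 0.1577
0.04 438 0.1576
0.05 459 0.1576
0.06 492 0.1576
0.07 1703 0.1568
0.08 2804 0.1575
0.09 149 0.1572
-0.035 0.15771435339399686
0.035 0.1574797233817109
```

The rim sits level at z 0.157, which is 75 + 82 mm, so the tote is seated on the ledges. I release gently and rise.

```bash
python3 -m creep '[[0,0,-0.02,0,0.78],[0,0,0,0,0.85],[0,0,0,0,0.95],[0,0,0,0,1],[0,0,0,0,1],[0,0,-0.3,0,1],[0,0,-0.7,0,1],[0,0,-1,0,1],[-0.9,0,-1,0,1],[-1,0,-1,0,1],[-1,0,0,0,1],[-0.5,0,0,0,1]]' 5; python3 - <<'E'
from h import *
d=grab('wrist');P=cloud(d);s=grab('scene')
for z,t in((.156,.006),(.081,.003)):
    ok=(d['z_map']>0)&(abs(P[...,0]-.5886)<.06)&(abs(P[...,1]+.268)<.11)&(abs(P[...,2]-z)<t)
    v,u=np.nonzero(ok);w=ray(d,np.stack([u,v],1),z)[:,:2].astype(np.float32);print(len(u),cv2.minAreaRect(w),np.median(P[ok][:,2]))
    q=P[ok];rr=q-q.mean(0);print(np.degrees(np.linalg.lstsq(rr[:,:2],rr[:,2],rcond=None)[0]))
a=cv2.resize(s['pixels'][150:290,200:380],None,fx=3,fy=3,interpolation=2)
c=np.zeros((600,800,3),np.uint8);c[:260,:512]=d['pixels'][:260];b=a[:340];c[260:260+b.shape[0],:b.shape[1]]=b
cv2.imwrite('pics/end.png',c);st=readout.observe();print(st['position'],st['force'],st['clock'])
E
```

```text
clock: 30.02
position: [0.5919, -0.4051, 0.2958]
ee_rot: [2.189, 2.252, -0.001]
force: [1.0, -0.4, -0.8]
width: 0.999
gripper_force: 0.0
1674 ((0.5884965062141418, -0.2937948405742645), (0.06994771957397461, 0.12202778458595276), 1.7144948244094849) 0.15616070466508458
[2.60881001e-04 8.86377775e-01]
2287 ((0.5878721475601196, -0.27724334597587585), (0.05555533245205879, 0.14143550395965576), 1.7356611490249634) 0.0785245901624893
[ 0.00023101 -0.02915952]
[ 0.59160836 -0.40459185  0.29422128] [ 0.03843916  0.08357387 -0.25969822] 30.125
```

View pics/end.png

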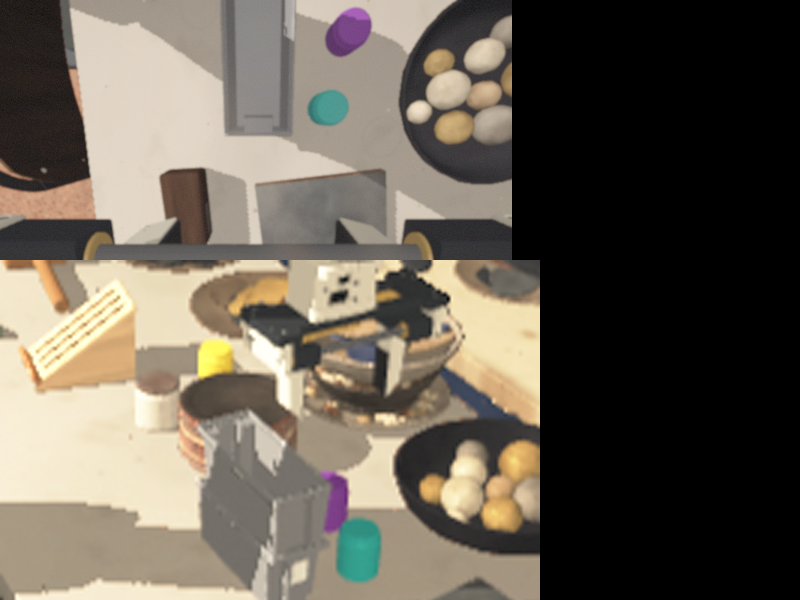

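The upper tote stands square on the lower one (scene crop near (260,500)). The two corner ribs of its back end are over the lower tote's card at (298,570). The arm is clear, so I hand in.

```bash
python3 -m creep '[[0,0,0,0,1],[0,0,0,0,1],[0,0,0,0,1],[0,0,0,0,1]]'; python3 -c "
from cell import sign_off
print(sign_off())"
```

```text
clock: 30.62
position: [0.5927, -0.402, 0.2953]
ee_rot: [2.186, 2.256, 0.0]
force: [0.7, -0.3, -0.6]
width: 0.998
gripper_force: 0.0
the job is handed in; nothing more can be done
None
```

The amber jar stands upright in the lower tote, the upper tote is stacked level on it turned end for end, and the job was handed in at about 31 s; no verdict came back.

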